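# Fit the wafer chuck onto the aligner stage

## Task

Fit the silver three-hole wafer chuck onto the three brass studs of the aligner stage so that it sits fully home, flat on the ring's bright raised seat: turn it until its holes find the studs, pressing only gently because the stage is delicate. Then swing the red-knobbed clamp fully over its rim to lock it, let go, and leave everything else where it is.

Things in the scene. Friction and masses are not known exactly. Their poses are not given: they have to be found in the camera images.
- chuck: The silver chuck, loose, 0.4 to 0.6 kg: a flange 124 mm across and 12 mm thick; centred on it a round post 46 mm across (to grip, any way round), top 47 mm above the underside. Three through holes of 12.5 mm, 120 degrees apart on a circle of 48 mm radius. Origin: centre of the underside; z up; x points to one of the holes. Any of the three ways round will do.
- stage: Aligner stage, fixed: cream base 200 x 200 x 30 mm, with a dark ring and three brass studs on it. Origin: centre of the underside, z up; a black line marks its x. The ring is locked (stiff) at an UNREPORTED angle: one stud lies within 0.50 rad either side of the stage's x direction, the others 120 degrees on. Look or feel for the studs. Delicate: the chuck may press on it with at most 40 N.
- seat (a point): Top centre of the ring's bright seat (72 mm across, 1.5 mm above the dark rest, 132 mm across), 40 mm above the table; the seated chuck's origin lies here. Axes: the stage's, not the ring's. Studs: 9 mm thick, on a 48 mm radius, 14 mm above the seat, the last 4 mm tapering to 5. The ring is sprung: it sinks 3 mm (stop) under 7 to 25 N. Fit: about 0.035 rad, 1.7 mm off centre.
- clamp (a joint): Swing clamp, rad: 0 open, 1.5 closed (stop); starts at 0 to 0.25. Closing turns it counter-clockwise from above about an upright axis; it stays where left (about 2 N at the knob moves it). An aluminium bar 90 x 16 x 8 mm, centred on its pivot, underside 55 mm above the table, 3 mm above a seated flange. Closed, its nose points to the ring's centre over the chuck's rim; its tail has the knob.
- clamp_pivot (a point): Point on the pivot axis of the clamp, fixed to the stage at (-65, -65, 55) mm in the stage's frame.
- clamp_knob (a point): Centre of the top of the clamp's upright red knob (16 mm across, 40 mm tall, top 103 mm above the table) on the clamp's tail, 37 mm from the pivot axis; it moves with the clamp. Grip it from above or push it sideways.
- chuck_four: Bystander: a gold-coloured chuck of the same size with four holes, which does not fit. Origin at the centre of its underside. Leave it.
- resist: Bystander: amber bottle, 60 mm across, 130 mm tall. Origin at the centre of its foot.
- wafer_box: Bystander: pale blue round wafer box, 80 mm across, 20 mm tall. Origin at the centre of its underside.
- tweezers: Bystander: steel tweezers 120 mm long, lying flat, along their x. Origin at the middle.
- mask_case: Bystander: grey flat mask case with a golden window 130 x 130 x 18 mm. Origin at the centre of its underside.
- rinse: Bystander: white bottle with a red cap, 56 mm across, 110 mm tall. Origin at the centre of its foot.
- driver: Bystander: yellow-handled screwdriver 150 mm long, lying flat along its x. Origin at the middle.

How it is judged (in metres and radians):
On the way, in this order (a step that is already met when the one before it is completed fails the run):
1. the three-hole chuck is seated flat on the ring's seat, over the studs, with the clamp still open (z of chuck in the frame of seat between -0.002 and 0.002 m and horizontal distance between chuck and seat below 0.004 m and angle between chuck's own z axis and vertical below 0.03 rad and value of joint clamp below 1 rad), for 0.2 s.
2. the clamp is swung over the seated chuck's rim (z of chuck in the frame of seat between -0.002 and 0.002 m and horizontal distance between chuck and seat below 0.004 m and angle between chuck's own z axis and vertical below 0.03 rad and value of joint clamp above 1.35 rad), for 0.2 s.
At the end, for the whole second after the job is handed in: The silver chuck rests, let go, with its underside within 2 mm of the ring's seat, within 4 mm of the ring's centre, tilted less than 0.03 rad, and the clamp stands at more than 1.35 rad (of 1.5) (all of step 2 and linear speed of chuck below 0.01 m/s); the robot touches nothing.
It fails at once if the chuck presses or strikes the stage with more than 40 N (contact force between chuck and stage above 40 N).
It fails at once if a bystander is moved by more than 20 mm (distance of any of chuck_four, resist, wafer_box, tweezers, mask_case, rinse, driver from where it was at the start of the episode above 0.02 m).
It also fails if it takes over 72 s, if anything falls off the work surface, if the arm or the gripper's body presses on something with over 40 N, if the wrist force passes 120 N, or if a joint passes its speed limit or range.

## Robot

A 6-joint arm with a two-finger parallel gripper is mounted at the origin on the work surface. World frame = base frame: x ahead of the robot, y to its left, z up, the work surface at z = 0. Lengths are in m, angles in degrees, forces in N, time in s.
With the tool pointing down it reaches from about 0.325 to 0.85 m from the base axis. Payload 15.5 kg.
Tool frame: the origin (TCP) lies midway between the tips of the shut fingers; the grasp point (between the pads) lies 19 mm behind it; z points along the fingers, y is the line along which they close (so a half turn about z gives the same grasp; the last joint's range is limited). The gripper opens to 91 mm and grips with 3 to 60 N. Pads are 32 mm wide; open, the fingers measure 118 mm over their backs; the gripper's body (76 mm by 178 mm) begins 60 mm behind the grasp point.
Start: joints at [-72.909, 28.281, 77.091, -0, 74.628, -5.472], TCP at [0.24, -0.577, 0.188] pointing down, gripper open.
Joint ranges: [-166.48, 166.48], [-47.26, 123.95], [12.59, 153.08], [-70.14, 250.14], [6.76, 159.57], [-176.63, 176.63]. Speed limits (degrees/s): [108.29, 108.29, 147.25, 172.46, 172.46, 172.46].

## Interface

Orientations are given as a 3x3 rotation matrix whose columns are the frame's x, y, z axes.
In Python, from bench import ctrl gives the robot as it stands. The module is installed in compiled form; this text tells all that it offers. Calls block until the motion is done:
- ctrl.goto(position, orientation): joint-space move of the TCP to a pose.
- ctrl.move_l(position, vel=0.15, ori=None, contact_N=None): straight line of the TCP; ori=None keeps the orientation; vel is the mean speed in m/s. With contact_N (N) it stops when the force on the tool has changed by that much, and returns True; else False.
- ctrl.movej(angles): joint-space move.
- ctrl.command_gripper(opening): opening from 0.0 (shut) to 1.0 (fully open); the grip force is fixed at half the most; returns when the fingers have stopped.
- ctrl.sleep(seconds).
- ctrl.ik(position, orientation): joint angles nearest the present ones, or None.
- ctrl.read_camera(name): name is "side" or "top" or "wrist"; returns the picture (480x640x3 uint8, blue, green, red); there is no depth.
- ctrl.camera_params(name): a dict with "fx", "fy", "cx", "cy" (pixels), "pose" (4x4, takes a point from camera to world coordinates); the wrist camera has in their place "T_tool_cam" (4x4, takes a point from camera to tool coordinates, whose origin is the TCP and whose axes are the flange's). Camera axes: x right, y up, looking along -z (the intrinsics and any distortion apply to the point x, -y, -z); pixel columns grow to the right and rows downward; lengths in m; the calibration is good to about 2 mm. A picture is of the moment at which its call begins: read the wrist's pose just before it. camera_params takes no time and is no camera call.
A pose or a line that the arm cannot do raises ctrl.MotionError and nothing moves.
- ctrl.sign_off(): hands the job in; it is judged then, once.
Readings, each from a call of its own:
- ctrl.current_t(): time.
- ctrl.current_q(): joint angles.
- ctrl.current_dq(): joint speeds.
- ctrl.current_effort(): joint torques, N m.
- ctrl.current_tool_pos(): TCP position.
- ctrl.current_eef_rot(): TCP orientation.
- ctrl.current_contact_force(): force on the tool from outside, world axes, zero at the start.
- ctrl.current_wrist_torque(): the same for the moment, N m.
- ctrl.current_grip_width(): opening from 0.0 (shut) to 1.0 (fully open).
- ctrl.current_grasp_force(): force on a finger pad.
Only numpy, scipy, OpenCV 4.12 (cv2) and the standard library are available. Lean on these libraries where they do the work, as an engineer would, in place of code of your own. Each camera call takes 0.05 s, during which the arm holds its last target. There are 200 camera calls.

## Working session

There is one attempt and no reset: what is moved stays moved. The work goes in short steps, each a Python script; the robot and the scene stay as the last script left them, time stands still between calls to the robot, and variables do not carry over. Pictures are saved under pics/ and viewed, at most 10 in all, crops included, and the job is handed in when it is done.

```bash
mkdir -p pics; cat > h.py <<'E'
import numpy as np, cv2
from bench import ctrl
def params(n):
    p=ctrl.camera_params(n)
    if 'pose' in p: T=np.array(p['pose'])
    else:
        W=np.eye(4);W[:3,:3]=ctrl.current_eef_rot();W[:3,3]=ctrl.current_tool_pos()
        T=W@np.array(p['T_tool_cam'])
    return p,T
def snap(n,f):
    p,T=params(n); im=ctrl.read_camera(n); cv2.imwrite('pics/'+f+'.png',im); np.save('pics/'+f+'.npy',T); return im
def px2w(n,T,u,v,z):
    p=ctrl.camera_params(n)
    d=T[:3,:3]@np.array([(u-p['cx'])/p['fx'],-(v-p['cy'])/p['fy'],-1]); o=T[:3,3]
    return o+d*(z-o[2])/d[2]
def w2px(n,T,P):
    p=ctrl.camera_params(n); c=T[:3,:3].T@(np.asarray(P,float)-T[:3,3])
    return np.array([p['cx']+p['fx']*c[0]/-c[2],p['cy']-p['fy']*c[1]/-c[2]])
def down(yaw): # tool z down, tool y at yaw (rad)
    y=np.array([np.cos(yaw),np.sin(yaw),0]);z=np.array([0,0,-1.]);return np.column_stack([np.cross(y,z),y,z])
E
python3 - <<'E'
from h import *
a=snap('top','top0');b=snap('side','side0')
for n in('top','side','wrist'):print(n,ctrl.camera_params(n))
print(ctrl.current_eef_rot())
E
```

```text
top {'fx': 461.8988272891226, 'fy': 461.8988272891226, 'cx': 322.3362576396945, 'cy': 234.2288734749891, 'pose': array([[-0.00689491,  0.99343284, -0.11420883,  0.37319163],
       [-0.99996583, -0.00737054, -0.00374287, -0.07543319],
       [-0.00456008,  0.11417912,  0.99344971,  1.14186689],
       [ 0.        ,  0.        ,  0.        ,  1.        ]])}
side {'fx': 582.7057592561489, 'fy': 582.7057592561489, 'cx': 318.8593491889269, 'cy': 237.8936621947135, 'pose': array([[-0.82971674,  0.29522437, -0.47372218, -0.20611011],
       [-0.55816745, -0.43215741,  0.70830013,  0.99992044],
       [ 0.00438491,  0.85210478,  0.52335287,  0.8703725 ],
       [ 0.        ,  0.        ,  0.        ,  1.        ]])}
wrist {'fx': 363.8324137898227, 'fy': 363.8324137898227, 'cx': 321.2084855051718, 'cy': 246.2582961696658, 'T_tool_cam': array([[ 2.21035403e-04,  9.60916806e-01,  2.76837215e-01,
         7.92647788e-02],
       [ 9.99999922e-01, -3.02787367e-04,  2.52560275e-04,
        -4.60104032e-04],
       [ 3.26512224e-04,  2.76837137e-01, -9.60916798e-01,
        -1.96615057e-01],
       [ 0.00000000e+00,  0.00000000e+00,  0.00000000e+00,
         1.00000000e+00]])}
[[ 9.23448350e-01  3.83722614e-01 -3.17221101e-04]
 [ 3.83722731e-01 -9.23447779e-01  1.03216183e-03]
 [ 1.03126715e-04 -1.07487309e-03 -9.99999417e-01]]
```

View pics/top0.png

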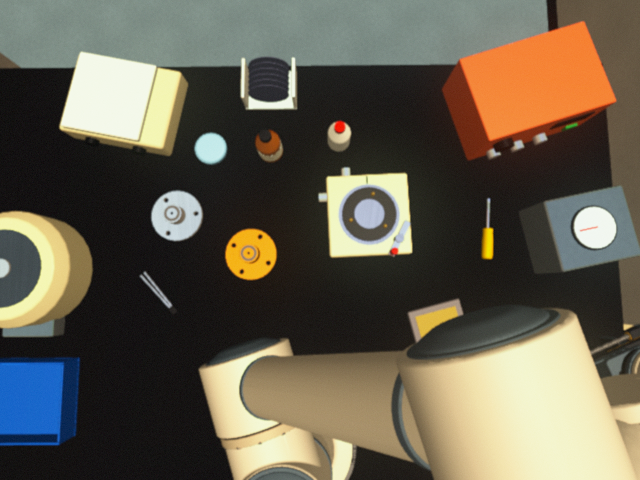

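The top view shows the silver chuck at about (176,215), the stage at (369,214) with its black line at (367,180) pointing to world +x, and the clamp knob at (394,252). I'll enlarge those two areas.

```bash
python3 - <<'E'
import cv2,numpy as np
a=cv2.imread('pics/top0.png')
f=lambda u,v:cv2.resize(a[v:v+100,u:u+100],(400,400),interpolation=cv2.INTER_CUBIC)
cv2.imwrite('pics/c1.png',np.hstack([f(126,165),f(319,165)]))
E
```

```text
(no output)
```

View pics/c1.png

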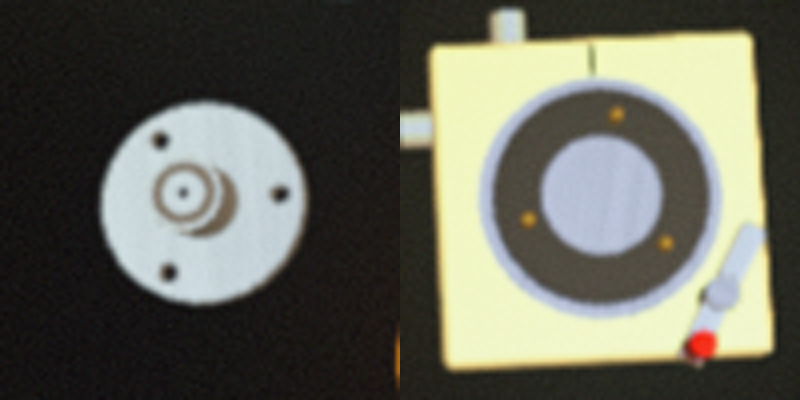

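The crop shows the chuck holes at (161,140), (280,194) and (169,272). The seat centre is at (601,195), the studs at (617,114), (528,219) and (666,243), and the knob at (703,344).

```bash
python3 - <<'E'
from h import *
T=np.load('pics/top0.npy')
def w(x,y,z,k):
    u0=126 if k==0 else 319-100
    return px2w('top',T,u0+(x+.5)/4-.5,165+(y+.5)/4-.5,z)[:2]
def rep(name,P):
    P=np.array(P);c=P.mean(0);d=P-c
    print(name,c.round(4),np.hypot(*d.T).round(4),np.degrees(np.arctan2(d[:,1],d[:,0])).round(1))
rep('holes',[w(161,140,.012,0),w(280,194,.012,0),w(169,272,.012,0)])
print('flange c',w(203,202,.01,0),'post',w(184,191,.047,0))
rep('studs',[w(617,114,.054,1),w(528,219,.054,1),w(666,243,.054,1)])
print('seat',w(601,195,.04,1))
rep('base',[w(430,45,.03,1),w(752,33,.03,1),w(772,353,.03,1),w(447,367,.03,1)])
k=w(703,344,.103,1);print('knob',k,'black',w(592,45,.03,1),w(592,75,.03,1))
for y in (0,np.pi/2,-np.pi/2,np.pi):
    for P in ((.39,.24,.2),(.4,-.18,.2)):print(y,P,ctrl.ik(P,down(y)))
E
```

```text
holes [0.5535 0.2899] [0.0478 0.0476 0.048 ] [ 35.1 -84.5 155.5]
flange c [0.55372817 0.29077478] post [0.55459777 0.29042811]
studs [ 0.5493 -0.1841] [0.0479 0.048  0.0478] [ -10.7  109.5 -130.4]
seat [ 0.54967433 -0.18391073]
base [ 0.5495 -0.1843] [0.1406 0.1394 0.1394 0.139 ] [  47.   -43.1 -133.1  137.4]
knob [ 0.45423229 -0.23357388] black [ 0.64455985 -0.18108345] [ 0.62577051 -0.18074825]
0 (0.39, 0.24, 0.2) [ 2.41291922e+01  1.40163395e+01  9.86021127e+01 -2.54444375e-14
  6.73815478e+01  2.41291922e+01]
0 (0.4, -0.18, 0.2) [-3.20370407e+01  1.24126068e+01  1.00916436e+02 -2.54444375e-14
  6.66709576e+01 -3.20370407e+01]
1.5707963267948966 (0.39, 0.24, 0.2) [ 2.41291922e+01  1.40163395e+01  9.86021127e+01 -2.54444375e-14
  6.73815478e+01 -6.58708078e+01]
1.5707963267948966 (0.4, -0.18, 0.2) [-3.20370407e+01  1.24126068e+01  1.00916436e+02 -2.54444375e-14
  6.66709576e+01 -1.22037041e+02]
-1.5707963267948966 (0.39, 0.24, 0.2) [ 2.41291922e+01  1.40163395e+01  9.86021127e+01 -2.54444375e-14
  6.73815478e+01  1.14129192e+02]
-1.5707963267948966 (0.4, -0.18, 0.2) [-3.20370407e+01  1.24126068e+01  1.00916436e+02 -2.54444375e-14
  6.66709576e+01  5.79629593e+01]
3.141592653589793 (0.39, 0.24, 0.2) [ 2.41291922e+01  1.40163395e+01  9.86021127e+01 -2.54444375e-14
  6.73815478e+01 -1.55870808e+02]
3.141592653589793 (0.4, -0.18, 0.2) [-3.20370407e+01  1.24126068e+01  1.00916436e+02 -2.54444375e-14
  6.66709576e+01  1.47962959e+02]
```

The two chuck estimates agree to about 1 mm, and so do those for the stage. Radii are 48 mm, as expected. The chuck must turn by about −46°. Next I'll take close-up views on the way, first the stage and then the chuck.

```bash
python3 - <<'E'
from h import *
r=np.radians
ctrl.goto([.5495,-.184,.2],down(r(-43)));a=snap('wrist','ws')
ctrl.goto([.5535,.290,.2],down(r(2.9)));b=snap('wrist','wc')
cv2.imwrite('pics/c2.png',np.vstack([a[40:340,:],b[40:340,:]]))
print(ctrl.current_t())
p=ctrl.camera_params('wrist')
for f,P in(('ws',(.5495,-.184,.04)),('wc',(.5535,.290,.012))):print(w2px('wrist',np.load(f'pics/{f}.npy'),P))
E
```

```text
3.75
[320.81693155 223.08199306]
[320.09590882 217.00298986]
```

View pics/c2.png

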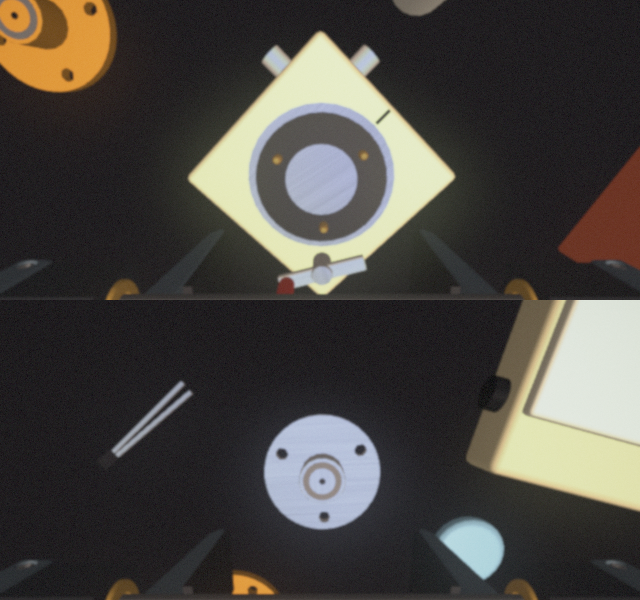

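Both wrist views are clear. The studs are near (277,199), (364,195) and (324,268), and the holes near (282,194), (360,190) and (324,257), in full-image pixels. I'll refine them by blob centroid and fit both.

```bash
cat > m.py <<'E'
from h import *
def cen(im,u,v,kind,R=9):
    w=im[v-R:v+R+1,u-R:u+R+1].astype(float)
    s=(w[...,2]-w[...,0]) if kind=='brass' else 255-w.mean(2)
    s=np.clip(s-(s.min()+.5*(s.max()-s.min())),0,None)
    y,x=np.mgrid[-R:R+1,-R:R+1];return u+(s*x).sum()/s.sum(),v+(s*y).sum()/s.sum()
def fit(f,pts,kind,z):
    im=cv2.imread(f'pics/{f}.png');T=np.load(f'pics/{f}.npy')
    P=np.array([px2w('wrist',T,*cen(im,*p,kind),z)[:2] for p in pts]);c=P.mean(0);d=P-c
    a=np.degrees(np.arctan2(d[:,1],d[:,0]));print(f,c.round(4),np.hypot(*d.T).round(4),a.round(1));return c,a
E
python3 - <<'E'
from m import *
fit('ws',[(277,199),(364,195),(324,268)],'brass',.053)
fit('wc',[(282,194),(360,190),(324,257)],'dark',.011)
E
```

```text
ws [ 0.5525 -0.1814] [0.0475 0.0475 0.0476] [ 109.6  -10.2 -130.3]
wc [0.5551 0.2936] [0.0478 0.0478 0.0478] [155.6  35.6 -84.4]
```

Angles agree across both cameras (turn −45.9°). The wrist view is offset about 3.8 mm along tool x in both pictures, so that bias cancels between grasp and place. Now I'll grasp and check the chuck in hand.

```bash
python3 - <<'E'
from h import *
r=np.radians
p=[.5543,.2918]
ctrl.move_l(p+[.06],vel=.2)
print(ctrl.move_l(p+[.018],vel=.08,contact_N=8),ctrl.current_tool_pos())
ctrl.command_gripper(0.0);print(ctrl.current_grip_width()*91,ctrl.current_grasp_force(),ctrl.current_contact_force())
f0=ctrl.current_contact_force()
ctrl.move_l(p+[.12],vel=.15)
print(ctrl.current_contact_force(),ctrl.current_tool_pos(),ctrl.current_t())
ctrl.sleep(.2);snap('wrist','wg')
E
```

```text
False [0.55438705 0.29186697 0.01800591]
42.17756489461317 30.000084936618805 [ 0.36417615 -0.07213152 -0.57665075]
[-0.04570726 -0.34557934 -5.35883756] [0.55360005 0.29152357 0.11902714] 6.925
```

View pics/wg.png

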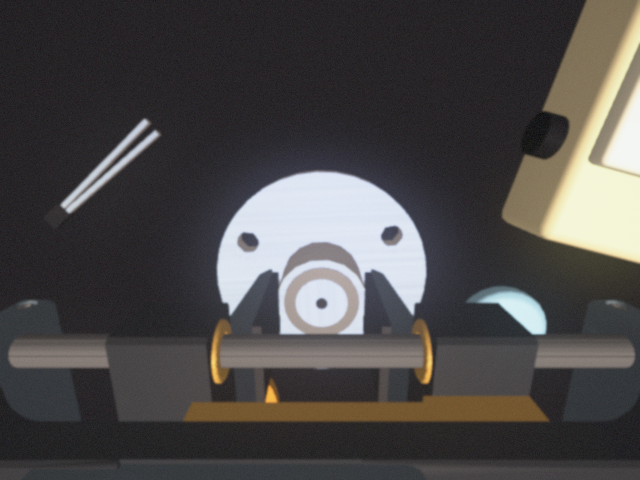

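The chuck hangs level in the grip. Its holes are at (248,241) and (391,235), and the dot at the post's centre is at (321,303). I'll express these in the tool frame.

```bash
python3 - <<'E'
from m import *
T=np.load('pics/wg.npy'); tp=ctrl.current_tool_pos();R=np.array(ctrl.current_eef_rot());print(R.round(4).tolist())
def tl(u,v,h): # h above TCP
    return (R.T@(px2w('wrist',T,u,v,tp[2]+h)-tp))[:2]
A=tl(248,241,-.006);B=tl(391.5,235.5,-.006);C=tl(321,303,.029)
print(A,B,'post',C,'gap',np.linalg.norm(A-B))
# centre from two holes: midpoint minus 24mm along normal
m=(A+B)/2;n=np.array([A[1]-B[1],B[0]-A[0]]);n/=np.linalg.norm(n)
for s in(1,-1):
    c=m+s*.024*n;print('c',c,[np.degrees(np.arctan2(*(R[:2,:2]@(X-c))[::-1])).round(1) for X in(A,B)])
# studs in tool frame of ws pose
S=np.load('pics/ws.npy');Tc=np.array(ctrl.camera_params('wrist')['T_tool_cam']);W=S@np.linalg.inv(Tc)
print('seat in tool',(W[:3,:3].T@(np.array([.5525,-.1814,.2])-W[:3,3]))[:2],W[:3,3])
E
```

```text
[[-0.0506, 0.9987, -0.0013], [0.9987, 0.0506, -0.0005], [-0.0004, -0.0013, -1.0]]
[ 0.02397525 -0.04177466] [0.02728361 0.04079222] post [0.00132105 0.00032509] gap 0.08263313135021377
c [0.00164867 0.00046966] [np.float64(155.0), np.float64(35.3)]
c [ 0.04961019 -0.0014521 ] [np.float64(-144.7), np.float64(-25.0)]
seat in tool [0.00457762 0.00066484] [ 0.5488883  -0.18429001  0.19993138]
```

Both cameras give the same tool target within 1 mm, about (0.551, −0.183), at yaw −42.9°. Next I'll carry the chuck over, trim, and lower it gently.

```bash
python3 - <<'E'
from h import *
r=np.radians
O=down(r(-42.9));t=np.array([.5510,-.1829])
ctrl.move_l([.5543,.2918,.24],vel=.25)
ctrl.goto([*t,.22],O)
ctrl.move_l([*t,.085],vel=.15,ori=O);ctrl.sleep(.3)
e=np.array(ctrl.current_tool_pos())-[*t,.085];print('err',e.round(4),np.degrees(np.arctan2(*np.array(ctrl.current_eef_rot())[1::-1,1])),ctrl.current_contact_force())
c=t-e[:2]
ctrl.move_l([*c,.077-e[2]],vel=.05,ori=O);ctrl.sleep(.2)
hit=ctrl.move_l([*c,.0585-e[2]],vel=.02,ori=O,contact_N=4)
print(hit,ctrl.current_tool_pos(),ctrl.current_contact_force(),ctrl.current_wrist_torque(),ctrl.current_t())
E
```

```text
err [ 0.0002 -0.0001  0.0005] -42.90079074518075 [-0.25403188 -0.03644092 -5.34434836]
True [ 0.5505477  -0.18268027  0.05773341] [-0.1058132  -0.33124983  3.80636006] [-0.11152526 -0.27531324  0.00462252] 12.3167
```

Contact came at TCP z 57.7 mm, so the underside is at about 40 mm and the studs are in the holes. I'll release, rise and look.

```bash
python3 - <<'E'
from h import *
ctrl.command_gripper(.72);ctrl.sleep(.3)
p=list(ctrl.current_tool_pos());print(p,ctrl.current_contact_force())
ctrl.move_l([p[0],p[1],.2],vel=.15);ctrl.sleep(.2)
a=snap('wrist','wp');print(ctrl.current_t(),ctrl.current_tool_pos())
cv2.imwrite('pics/c3.png',cv2.resize(a[60:360,150:500],(700,600),interpolation=cv2.INTER_CUBIC))
E
```

```text
[np.float64(0.5497954115197426), np.float64(-0.18238795368889352), np.float64(0.057087448414751885)] [-0.32401226 -0.93761267 -0.61441201]
14.5167 [ 0.54956803 -0.18228836  0.19943731]
```

View pics/c3.png

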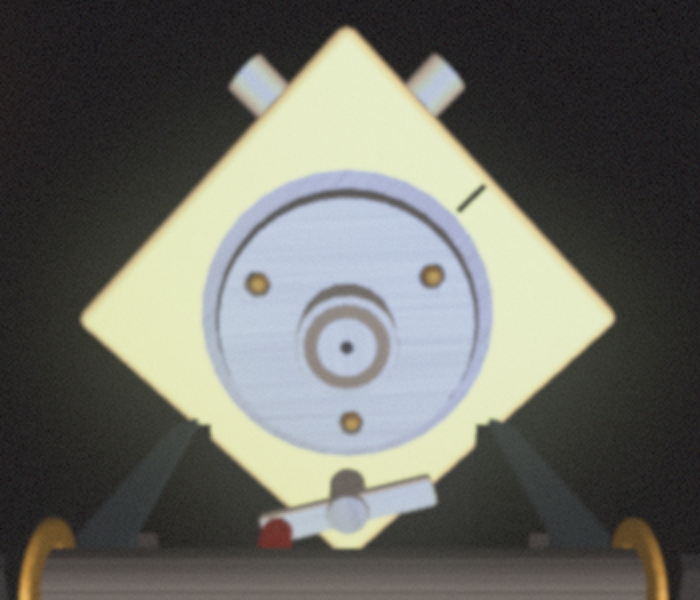

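The chuck sits flat with all three studs through its holes. The knob fits too: 36.9 mm from the pivot, clamp at about 0.19 rad. I'll cage it between the fingers and sweep it round counter-clockwise.

```bash
python3 - <<'E'
from h import *
r=np.radians
piv=np.array([.488,-.250])
def pose(th,z):return [*(piv+.037*np.array([np.cos(r(th)),np.sin(r(th))])),z],down(r(th-270))
p,O=pose(151.7,.16);ctrl.goto(p,O);ctrl.command_gripper(.42)
p,O=pose(151.7,.074)
print('down',ctrl.move_l(p,vel=.08,ori=O,contact_N=5),ctrl.current_tool_pos())
ctrl.command_gripper(.2);print(ctrl.current_grip_width()*91,ctrl.current_grasp_force())
for th in (165,180,195,210,220,225,230,233):
    p,O=pose(th,.074)
    h=ctrl.move_l(p,vel=.04,ori=O,contact_N=10 if th>215 else 20)
    print(th,h,np.round(ctrl.current_contact_force(),1),np.round(ctrl.current_tool_pos(),4))
    if h:break
print(ctrl.current_t())
snap('top','tc')
E
```

```text
down False [ 0.45570506 -0.2326291   0.07442631]
18.19718296627894 0.0
165 False [-0.1  0.2 -0.8] [ 0.4522 -0.2404  0.074 ]
180 False [ 0.1 -0.3  0.2] [ 0.451  -0.2498  0.074 ]
195 False [ 0.7 -0.  -0.4] [ 0.4523 -0.2594  0.074 ]
210 False [0.1 0.2 0.3] [ 0.4559 -0.2683  0.074 ]
220 False [-0.4 -0.4  0.6] [ 0.4596 -0.2736  0.074 ]
225 False [-0.7 -0.3  0.5] [ 0.4617 -0.276   0.074 ]
230 False [-0.4  0.5  0.3] [ 0.4641 -0.2782  0.074 ]
233 False [-3.9  5.   2.1] [ 0.4648 -0.2786  0.0738]
20.6417
```

The force rose to about 6.5 N at the end, which points to the stop. I'll open, back off and check.

```bash
python3 - <<'E'
from h import *
ctrl.command_gripper(.45)
p=list(ctrl.current_tool_pos());ctrl.move_l([p[0],p[1],.2],vel=.12)
ctrl.goto([.5495,-.182,.22],down(np.radians(-43)));ctrl.sleep(.2)
a=snap('wrist','wf');print(ctrl.current_t(),ctrl.current_contact_force())
cv2.imwrite('pics/c4.png',cv2.resize(a[60:360,150:500],(700,600),interpolation=cv2.INTER_CUBIC))
E
```

```text
23.2667 [-0.24319043  0.71278529  0.06612851]
```

View pics/c4.png

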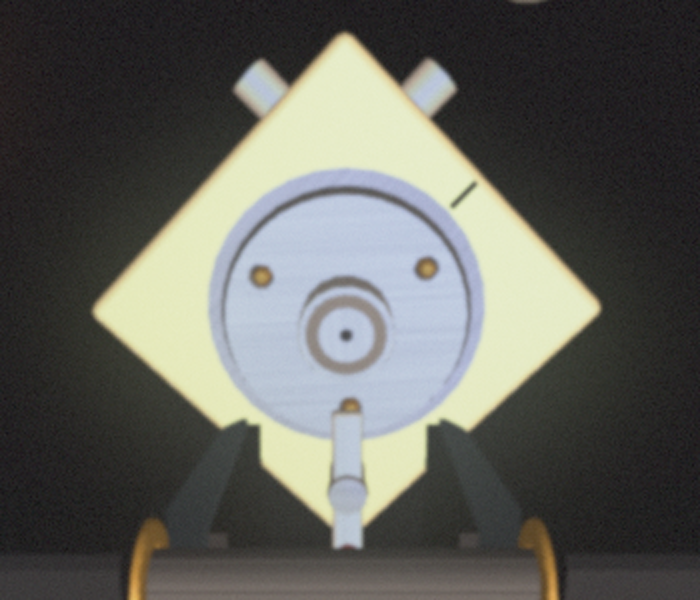

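The clamp nose, at (347,415), lies over the rim and points straight at the post's dot at (346,335). The chuck is still on its studs, and the robot is clear of everything.

```bash
python3 -c "
from bench import ctrl
print(ctrl.sign_off())"
```

```text
the job is handed in; nothing more can be done
None
```

The silver chuck is seated on the three studs, the clamp is closed over its rim, the gripper is clear, and the job was handed in at about 23 s; the hand-in call returned no verdict.

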